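# Drop a spent culture dish into the shielded waste box

### The job

Throw away the spent culture dish that lies on the loading sill of the shielded waste box. Press the lever's pad down until the sprung hook snaps over the rod and by itself holds the heavy flap open, push the dish gently along the sill with the fingertips until it falls into the box, then press the hook's tab down so that the lever comes free and the flap closes over the dish. Work the flap only through lever and hook, never touching the flap itself; grasp and lift nothing, and leave everything else on the bench where it is.

Things in the scene. Friction and masses are not known exactly. Their poses are not given: they have to be found in the camera images.
- waste_box: grey lead-lined waste box on a steel base plate, fixed to the bench. Origin: on the bench under the box; x runs from its front (robot's side) to its back, y to its left, z up. In this frame (mm): walls x -60 to 80, y -65 to 65, top z 88; inside x -48 to 68, y -53 to 53, floor z 18. The lever swings in the plane y -88, right of box and sill
- opening (a point): middle of the box's opening, at the height of its rim (88 mm above the bench); 116 mm (x) by 106 mm (y), covered by the flap when that is shut. Axes as the box's
- sill (a point): middle of the top of the loading sill, the flat steel shelf in front of the opening, level with the rim (88 mm above the bench). It runs 46 mm to the front of this point, where it is open, and 46 mm to the back, where the 12 mm wall of the box follows flush; side rails 82 mm apart inside, 15 mm high. Axes as the box's
- flap: the heavy flap: grey lead-lined plate 130 mm wide, 128 long, 18 thick, about 1.4 kg, lying on the rim when shut (box frame, mm: x -56 to 72, z 88 to 106) and blocking the way from the sill. Hinge along y at the back, x 82, z 97 in the box's frame; origin on the hinge, in the middle. Must not be touched
- flap_edge (a point): middle of the flap's front edge; with the lever caught it is at x 31, z 225 mm in the box's frame
- flap_angle (a joint): opening angle of the flap, rad: 0 shut, 1.6 times the lever angle, about 1.2 with the lever caught by the hook: it then leans back, clear of the sill and the front half of the opening. When the lever is free it falls shut by its weight in about 1 s, slowed by a damper, and brings the lever back up
- lever_pivot (a point): pivot of the lever, 90 mm above the bench; axis along the box's y
- lever_pad (a point): middle of the top face of the black press pad (50 mm long, 32 wide, 10 thick) at the long end of the lever, a steel rod 12 mm thick pointing from the pivot to the front of the box. The pad's middle is 190 mm from the pivot along the rod, its top 5 mm above the rod's axis. It stands 189 mm above the bench at rest, 52 mm when caught, 47 mm at the stop
- lever: the lever with its press pad as a solid; its origin is at the pivot
- lever_angle (a joint): lever angle, rad: 0 at rest, when the rod rises to the front at 0.524 rad above level; grows as the pad goes down (rod's angle = 0.524 minus this). About 0.75 when held by the hook, 0.78 at the lower stop: press to the stop so that the hook snaps in, then let go. Uncaught, it comes back up. The pad takes 3 to 10 N, more if pressed fast
- hook_tab (a point): press point, with a rubber patch, on the hook's thumb tab: a flat steel tab 32 mm (box x) by 66 mm (box y), 57 mm above the bench, right of the lever. The tab reaches 19 mm further right. To the left are the hook's upright (93 mm high), 46 mm off, and the lever's rod, 61 mm off, which swings up there (to 160 mm above the bench) when it comes free
- hook_angle (a joint): hook angle, rad: 0 over the rod (a spring holds it there), up to 0.40 with the tab pressed down. The rod, pressed down, pushes it aside and it snaps back over the rod. Pressing the tab down by about 18 mm (0.3 rad), with 2 to 5 N, sets the lever free; once let go it springs back
- dish: the spent culture dish, round pale plastic, 62 mm across, 16 mm high, about 30 g, flat on the loading sill. Origin: centre of its underside, z up
- spare_dish: a second, identical culture dish, 62 mm across, 16 mm high, flat on the bench in front of the box; not to be thrown away. Origin: centre of its underside
- bottle: screw-cap reagent bottle, 56 mm across, 106 mm high, standing left of the box. Origin: centre of its underside
- vial_a: small vial, 12 mm across, 32 mm high, standing on the bench left of the sill. Origin: centre of its underside
- vial_b: another such vial close by, 12 mm across, 32 mm high. Origin: centre of its underside
- tip_box: box of pipette tips, 93 x 125 x 93 mm, behind and to the left. Origin: centre of its underside
- forceps: steel forceps lying flat, 104 x 57 x 9 mm, to the right. Origin: centre of its underside
Mind the look-alikes: they are no part of the job. Leave any yellow look-alike of the dish alone.

How it is judged:
By the outcome, as a careful person would: the job done as asked, in the order asked, and still so for the second after the job is handed in, with the robot touching nothing.
It also fails if it takes over 56 s, if anything falls off the work surface, if the arm or the gripper's body presses on something with over 40 N, if the wrist force passes 120 N, or if a joint passes its speed limit or range.

### The arm

A 6-joint arm with a two-finger parallel gripper is mounted at the origin on a cart in front of the work surface, level with it; the furniture and walls round the work are solid. World frame = base frame: x ahead of the robot, y to its left, z up, the work surface at z = 0. Lengths are in m, angles in degrees, forces in N, time in s.
With the tool pointing down it reaches from about 0.375 to 0.9 m from the base axis. Payload 3.1 kg.
Tool frame: the origin (TCP) lies between the finger pads; the fingertips stand 22 mm ahead of it and the grasp point (between the pads) lies 3 mm ahead of it; z points along the fingers, y is the line along which they close (so a half turn about z gives the same grasp; the last joint's range is limited). The gripper opens to 87 mm and grips with 3 to 60 N. Pads are 19 mm wide; open, the fingers measure 117 mm over their backs; the gripper's body (75 mm by 190 mm) begins 51 mm behind the grasp point.
Start: joints at [-10.227, 30.224, 82.088, -0, 67.689, -10.227], TCP at [0.625, 0, 0.245] pointing down, gripper open.
Joint ranges: [-176.69, 176.69], [-43.24, 126.21], [12.49, 139.97], [-82, 262], [0, 151.66], [-163.58, 163.58]. Speed limits (degrees/s): [159.86, 159.86, 180, 180, 180, 180].

### API

Orientations are given as a 3x3 rotation matrix whose columns are the frame's x, y, z axes.
In Python, from rig import bot, capture, search_frame, outline_of, spot_point gives the robot as it stands.
- The arm moves only by the tool jog_arm, never from a script. Its argument "rows" is text: rows parted by semicolons, each of 7 numbers parted by spaces: the opening, from 0 (shut) to 1 (fully open), then the shift along the tool's x, y, z as a fraction of full scale, then the turn, a rotation vector about the tool's x, y, z as a fraction of full scale. A call has 1 to 20 rows; each row is the pose to reach, as a shift and turn from the pose commanded when the call began, along the tool's axes at that moment; what a row does not reach only later rows make up. Full scale, the value 1, is 0.5 m for a shift and pi/4 rad for a turn. A row lasts 1/12 s, in which the tool goes at most 41.7 mm and 7.16 degrees, less where a joint would pass 70% of its speed; a pose out of reach is approached as far as the arm can. A call with a number of a shift or a turn outside -1 to 1 is refused whole. A call with a gripper value outside its range is refused whole. The fingers move at their own pace and stop on an object; the grip force is fixed at half the most. Time passes only in rows, so rows that repeat a pose let the fingers close. It gives the time, the measured TCP pose, the force, the opening and the grip force at its end, in the units of the state.
- bot.read_state(): the state, without advancing time (a new reading comes with each control period).
- capture(name): name is "scene" or "side" or "wrist"; returns a dict with "pixels" (384x512x3 uint8, red, green, blue), "fx", "fy", "cx", "cy" (pixels), "R" (3x3) and "t" (3): a world point X has camera coordinates R X + t; the wrist camera has in their place "mount" (4x4, takes a point from camera to tool coordinates, whose origin is the TCP and whose axes are the flange's). Camera axes: x right, y down, z forward; pixel columns grow to the right and rows downward; lengths in m; the calibration is good to about 2 mm. A picture is of the moment at which its call begins: read the wrist's pose just before it. There is no depth.
- bot.hand_in(): hands the job in; it is judged then, once.
Trained networks look in a picture, given as the dict that the camera call returned (one of the last four; its "shot" number tells which), for a name from the list of things; names that differ only in an ending like _2 or _b are one class to them, and where a whole thing is asked for, a point or a joint stands for the part that bears it (a point fixed in the world has none). Each returns a list of dicts, best first, with "conf" (0 to 1); they miss things now and then, are a little off and sometimes report something else, mostly with a low value. They report only what shows in the picture. A call takes as long as a camera call. They do not tell look-alikes from the thing itself.
- search_frame(label, picture): "point" ([x, y, z] in m, in world coordinates, good to about 4 mm: the middle of the surface that is visible of it).
- outline_of(label, picture): "region" (384x512 bool, what is visible of it).
- spot_point(label, picture): "point" ([x, y, z] in m, in world coordinates, good to about 4 mm: a listed point, or the origin of a listed thing).
The state is a dict: "time_s": time; "joint_positions": joint angles; "qvel": joint speeds; "tau": joint torques, N m; "position": TCP position; "tcp_rot": TCP orientation; "force": force on the tool from outside, world axes, zero at the start; "moment": the same for the moment, N m; "opening": opening from 0.0 (shut) to 1.0 (fully open); "grasp_force": force on a finger pad.
Only numpy, scipy, OpenCV 4.12 (cv2) and the standard library are available. Lean on these libraries where they do the work, as an engineer would, in place of code of your own. Each camera call takes 0.05 s, during which the arm holds its last target. There are 200 camera calls.

## Working session

There is one attempt and no reset: what is moved stays moved. The work goes in short steps, Python scripts to look and compute and a tool call to move; the robot and the scene stay as the last step left them, time stands still between calls to the robot, and variables do not carry over. Pictures are saved under pics/ and viewed, at most 10 in all, crops included, and the job is handed in when it is done.

Besides the shell and the picture viewer there is one more tool, called as name(argument=value, ...) on one line, values as JSON. jog_arm: Moves the arm, as the interface text tells. Its arguments: {"type":"object","properties":{"rows":{"type":"string"}},"required":["rows"]}

```bash
mkdir -p pics
cat > h.py <<'E'
from rig import bot, capture, search_frame, outline_of, spot_point
import numpy as np, cv2
def save(n,p): cv2.imwrite('pics/'+n+'.png',cv2.cvtColor(p,cv2.COLOR_RGB2BGR))
def proj(c,X):
    q=c['R']@np.array(X)+c['t']; return [round(float(c['fx']*q[0]/q[2]+c['cx'])),round(float(c['fy']*q[1]/q[2]+c['cy']))]
E
python3 - <<'E'
from h import *
s=bot.read_state(); print(s['time_s'],s['position'],s['tcp_rot'],s['opening'])
for n in ['scene','side']:
    c=capture(n); save(n+'0',c['pixels']); print(n, -np.array(c['R']).T@c['t'])
    for l in ['waste_box','sill','opening','lever_pivot','lever_pad','hook_tab','dish','spare_dish','flap_edge','bottle','vial_a','forceps']:
        print(l,[(np.round(d['point'],3).tolist(),round(d['conf'],2),proj(c,d['point'])) for d in spot_point(l,c)[:3]])
E
```

```text
0.0 [6.24318086e-01 1.38105022e-04 2.43570914e-01] [[-3.12085329e-05  9.99997728e-01 -2.13131807e-03]
 [ 9.99999937e-01  3.19610293e-05  3.53033052e-04]
 [ 3.53100369e-04 -2.13130692e-03 -9.99997666e-01]] 1.0023316130705515
scene [-0.19346588 -0.55307874  0.68553457]
waste_box [([0.683, 0.06, -0.0], 0.97, [286, 227]), ([0.691, 0.061, 0.087], 0.67, [288, 198])]
sill [([0.577, 0.074, 0.088], 0.91, [257, 214]), ([0.661, -0.02, 0.086], 0.55, [308, 212])]
opening [([0.69, 0.063, 0.087], 0.67, [287, 197])]
lever_pivot [([0.653, -0.022, 0.093], 0.59, [307, 211])]
lever_pad [([0.497, 0.001, 0.187], 0.63, [260, 201])]
hook_tab [([0.536, -0.064, 0.059], 0.93, [294, 250])]
dish [([0.377, 0.038, 0.003], 0.74, [216, 288]), ([0.572, 0.076, 0.086], 0.63, [255, 215])]
spare_dish [([0.462, 0.146, 0.001], 0.91, [207, 254])]
flap_edge [([0.626, 0.071, 0.097], 0.68, [270, 203])]
bottle [([0.494, 0.004, 0.186], 0.49, [258, 201])]
vial_a [([0.572, 0.076, 0.088], 0.6, [256, 214]), ([0.546, 0.194, -0.001], 0.58, [216, 234]), ([0.587, 0.162, -0.001], 0.38, [235, 231])]
forceps [([0.438, -0.195, -0.0], 0.7, [
[... 235 characters left out ...]
, [216, 223])]
lever_pivot [([0.653, -0.024, 0.09], 0.89, [235, 210]), ([0.571, 0.08, 0.086], 0.62, [263, 226])]
lever_pad [([0.493, -0.002, 0.188], 0.74, [294, 178])]
hook_tab [([0.529, -0.072, 0.06], 0.46, [280, 214])]
dish [([0.382, 0.03, -0.0], 0.66, [336, 249]), ([0.573, 0.079, 0.088], 0.61, [262, 226])]
spare_dish [([0.46, 0.155, -0.004], 0.88, [308, 274]), ([0.531, -0.07, 0.062], 0.17, [280, 213])]
flap_edge [([0.627, 0.063, 0.096], 0.64, [241, 220])]
bottle [([0.673, 0.172, -0.002], 0.95, [218, 276]), ([0.57, 0.08, 0.086], 0.24, [263, 226])]
vial_a [([0.546, 0.195, 0.002], 0.6, [271, 280]), ([0.586, 0.155, -0.0], 0.51, [255, 272])]
forceps [([0.442, -0.194, 0.004], 0.46, [308, 216])]
```

Run:
```python
import cv2
a=cv2.imread('pics/scene0.png');b=cv2.imread('pics/side0.png')
cv2.imwrite('pics/c0.png',cv2.resize(a[150:340,150:400],None,fx=3,fy=3,interpolation=cv2.INTER_CUBIC))
cv2.imwrite('pics/c1.png',cv2.resize(b[140:310,170:370],None,fx=3.5,fy=3.5,interpolation=cv2.INTER_CUBIC))
```

```text
(no output)
```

View pics/c0.png

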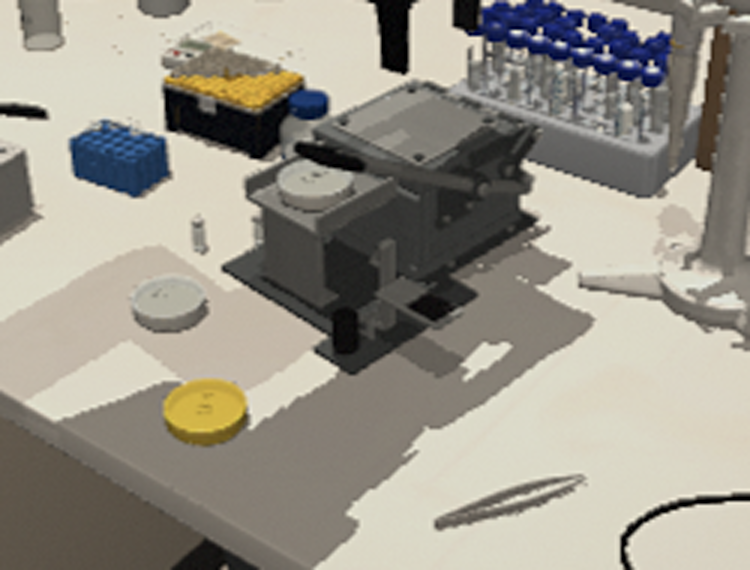

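View pics/c1.png

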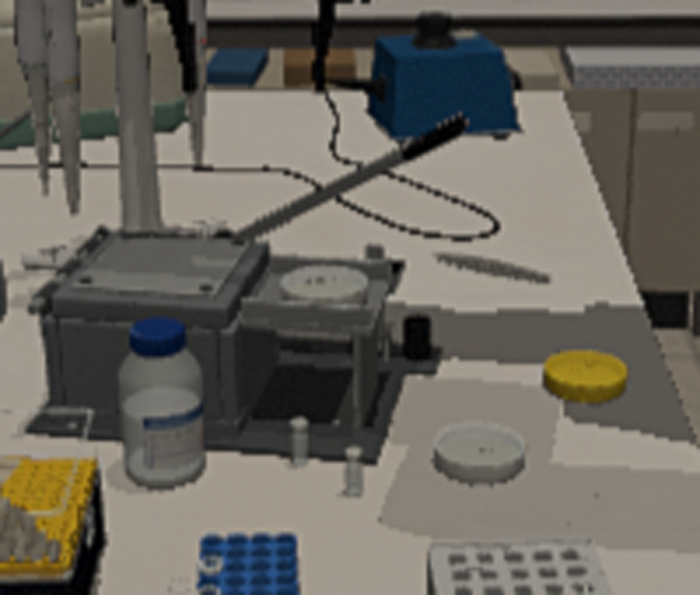

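Candidates for the dish: the pale dish on the sill (scene 255,213), the pale dish on the bench (207,252, the spare) and the yellow dish (217,287). The crop shows the target is the one between the sill rails. The side view shows the lever up and the flap shut. I'll start by moving above the pad.

jog_arm(rows="0 0 -0.08 -0.02 0 0 0.05; 0 0 -0.16 -0.02 0 0 0.1; 0 0 -0.24 -0.02 0 0 0.156; 0 -0.004 -0.258 -0.02 0 0 0.156; 0 -0.004 -0.258 -0.02 0 0 0.156; 0 -0.004 -0.258 -0.02 0 0 0.156; 0 -0.004 -0.258 -0.02 0 0 0.156; 0 -0.004 -0.258 -0.02 0 0 0.156")

```text
time_s: 1.97
position: [0.4981, -0.0023, 0.2549]
tcp_rot: [[0.122, 0.993, 0.002], [0.993, -0.122, -0.0], [-0.0, 0.002, -1.0]]
force: [0.1, 0.3, -0.5]
opening: 0.479
grasp_force: 0.0
```

```bash
cat >> h.py <<'E'
def look(ls,cams=('wrist','scene','side'),tag=None):
    for n in cams:
        s=bot.read_state(); c=capture(n)
        if n=='wrist':
            T=np.eye(4);T[:3,:3]=s['tcp_rot'];T[:3,3]=s['position'];M=np.linalg.inv(T@np.array(c['mount']))
            c2=dict(c,R=M[:3,:3],t=M[:3,3])
        else: c2=c
        if tag: save(tag+n,c['pixels'])
        print(n)
        for l in ls: print(' ',l,[(np.round(d['point'],3).tolist(),round(d['conf'],2),proj(c2,d['point'])) for d in spot_point(l,c)[:3]])
    s=bot.read_state(); print(round(s['time_s'],2),np.round(s['position'],4),np.round(s['tcp_rot'],3).tolist(),np.round(s['force'],1),s['opening'])
E
python3 - <<'E'
from h import *
look(['sill','lever_pivot','lever_pad','hook_tab','dish','flap_edge'],tag='m1')
E
```

```text
wrist
  sill []
  lever_pivot [([0.654, -0.026, 0.093], 0.67, [426, 178])]
  lever_pad [([0.492, -0.001, 0.19], 0.79, [249, 206]), ([0.462, 0.156, -0.0], 0.6, [207, 18])]
  hook_tab [([0.529, -0.07, 0.059], 0.84, [293, 224])]
  dish [([0.378, 0.034, -0.003], 0.87, [153, 139]), ([0.574, 0.08, 0.086], 0.73, [332, 72]), ([0.583, 0.16, 0.002], 0.38, [318, -2])]
  flap_edge [([0.63, 0.066, 0.094], 0.56, [398, 80])]
scene
  sill [([0.58, 0.073, 0.088], 0.97, [258, 214])]
  lever_pivot [([0.656, -0.024, 0.092], 0.87, [308, 211]), ([0.763, 0.05, 0.098], 0.57, [306, 185])]
  lever_pad [([0.494, -0.0, 0.186], 0.76, [259, 202])]
  hook_tab [([0.535, -0.067, 0.059], 0.58, [294, 251])]
  dish [([0.569, 0.076, 0.088], 0.66, [255, 215]), ([0.376, 0.036, 0.002], 0.57, [216, 289]), ([0.586, 0.159, -0.0], 0.55, [235, 231])]
  flap_edge [([0.627, 0.072, 0.1], 0.82, [270, 202])]
side
  sill [([0.576, 0.075, 0.09], 0.77, [261, 224])]
  lever_pivot [([0.651, -0.02, 0.09], 0.67, [236, 210])]
  lever_pad [([0.496, -0.003, 0.186], 0.69, [293, 178]), ([0.69, 0.058, 0.087], 0.6, [217, 222])]
  hook_tab [([0.532, -0.07, 0.061], 0.46, [279, 214]), ([0.493, -0.004, 0.188], 0.45, [294, 178])]
  dish [([0.57, 0.079, 0.086], 0.78, [263, 226]), ([0.38, 0.027, -0.002], 0.51, [336, 250])]
  flap_edge [([0.626, 0.068, 0.097], 0.69, [241, 220]), ([0.546, 0.194, 0.002], 0.35, [271, 279])]
3.02 [ 0.496  -0.002   0.2546] [[0.122, 0.992, 0.0], [0.992, -0.122, -0.0], [-0.0, 0.0, -1.0]] [ 0.4  0.8 -0.9] 0.0065948564326551735
```

jog_arm(rows="0 0 0 0.03 0 0 0; 0 0 0 0.06 0 0 0; 0 0 -0.005 0.075 0 0 0; 0 0 -0.01 0.09 0 0 0; 0 0 -0.015 0.1 0 0 0; 0 0 -0.02 0.11 0 0 0; 0 0 -0.024 0.12 0 0 0; 0 0 -0.028 0.13 0 0 0; 0 0 -0.032 0.14 0 0 0; 0 0 -0.035 0.152 0 0 0; 0 0 -0.038 0.164 0 0 0; 0 0 -0.041 0.176 0 0 0; 0 0 -0.044 0.188 0 0 0; 0 0 -0.047 0.2 0 0 0; 0 0 -0.05 0.214 0 0 0; 0 0 -0.052 0.23 0 0 0; 0 0 -0.054 0.245 0 0 0; 0 0 -0.056 0.26 0 0 0; 0 0 -0.056 0.275 0 0 0")

```text
time_s: 4.6
position: [0.4659, 0.0022, 0.1174]
tcp_rot: [[0.122, 0.993, -0.004], [0.993, -0.122, 0.001], [0.001, -0.005, -1.0]]
force: [-4.3, 2.1, 8.9]
opening: 0.003
grasp_force: 4.7
```

jog_arm(rows="0 0 0 0.012 0 0 0; 0 0 0 0.024 0 0 0; 0 0 0.001 0.036 0 0 0; 0 0 0.003 0.048 0 0 0; 0 0 0.004 0.06 0 0 0; 0 0 0.006 0.07 0 0 0; 0 0 0.008 0.078 0 0 0; 0 0 0.01 0.084 0 0 0; 0 0 0.01 0.09 0 0 0; 0 0 0.01 0.094 0 0 0; 0 0 0.01 0.097 0 0 0; 0 0 0.01 0.097 0 0 0")

```text
time_s: 5.6
position: [0.472, 0.0012, 0.07]
tcp_rot: [[0.122, 0.993, -0.002], [0.993, -0.122, 0.0], [0.0, -0.002, -1.0]]
force: [-7.4, 2.8, 20.2]
opening: 0.003
grasp_force: 11.1
```

jog_arm(rows="0 0 0 0.003 0 0 0; 0 0 0 0.003 0 0 0; 0 0 0 -0.01 0 0 0; 0 0 0 -0.03 0 0 0; 0 0 0 -0.05 0 0 0; 0 0 0 -0.05 0 0 0")

```text
time_s: 6.1
position: [0.4768, -0.0, 0.0953]
tcp_rot: [[0.122, 0.992, 0.009], [0.992, -0.122, -0.002], [-0.001, 0.009, -1.0]]
force: [1.0, -0.8, 0.2]
opening: 0.005
grasp_force: 0.0
```

Run:
```python
from h import *
look(['lever_pad','flap_edge'],cams=('scene','side'),tag='m2')
```

```text
scene
  lever_pad [([0.472, 0.002, 0.052], 0.78, [254, 256])]
  flap_edge [([0.712, 0.061, 0.224], 0.6, [293, 147])]
side
  lever_pad [([0.468, 0.001, 0.052], 0.53, [303, 227])]
  flap_edge [([0.715, 0.055, 0.226], 0.61, [204, 170]), ([0.671, 0.174, -0.003], 0.2, [219, 276])]
6.4 [0.4733 0.0008 0.093 ] [[0.122, 0.992, -0.0], [0.992, -0.122, 0.0], [0.0, -0.0, -1.0]] [-0.8 -1.1 -0. ] 0.0038382682635245344
```

jog_arm(rows="0 0 0 -0.07 0 0 0; 0 0.03 0 -0.14 0 0 0.15; 0 0.08 0.02 -0.2 0 0 0.3; 0.35 0.12 0.04 -0.2 0 0 0.46; 0.35 0.16 0.05 -0.2 0 0 0.62; 0.35 0.175 0.063 -0.2 0 0 0.78; 0.35 0.175 0.063 -0.2 0 0 0.94; 0.35 0.175 0.063 -0.2 0 0 1; 0.35 0.175 0.063 -0.2 0 0 1")

```text
time_s: 7.15
position: [0.515, 0.0842, 0.1928]
tcp_rot: [[0.788, 0.615, -0.001], [0.615, -0.788, 0.0], [-0.001, -0.001, -1.0]]
force: [0.6, 0.4, 0.0]
opening: 0.323
grasp_force: 0.0
```

jog_arm(rows="0.35 0 0 0 0 0 0.15; 0.35 0 0 0 0 0 0.3; 0.35 0 0 0 0 0 0.45; 0.35 0 0 0 0 0 0.6; 0.35 0 0 0 0 0 0.75; 0.35 0 0 0 0 0 0.9; 0.35 0 0 0 0 0 1; 0.35 0 0 0 0 0 1; 0.35 0 0 0 0 0 1")

```text
time_s: 7.9
position: [0.5149, 0.0837, 0.1932]
tcp_rot: [[0.993, -0.119, -0.001], [-0.119, -0.993, 0.0], [-0.001, 0.0, -1.0]]
force: [0.2, -0.6, 0.2]
opening: 0.346
grasp_force: 0.0
```

Run:
```python
from h import *
print(bot.read_state()['joint_positions'])
look(['sill','dish','flap_edge'],tag='m3')
```

```text
[-3.05183064e+00  2.64585211e+01  9.98748620e+01  3.28383059e-04
  5.37069176e+01  9.38039074e+01]
wrist
  sill []
  dish [([0.575, 0.08, 0.084], 0.89, [252, 108]), ([0.674, 0.168, -0.0], 0.38, [143, 5])]
  flap_edge []
scene
  sill [([0.576, 0.077, 0.088], 0.74, [256, 214])]
  dish [([0.573, 0.075, 0.088], 0.81, [256, 214]), ([0.377, 0.034, 0.001], 0.68, [217, 289])]
  flap_edge [([0.714, 0.058, 0.225], 0.81, [294, 147]), ([0.657, -0.023, 0.09], 0.28, [308, 211])]
side
  sill [([0.577, 0.074, 0.088], 0.56, [260, 225])]
  dish [([0.57, 0.079, 0.086], 0.65, [263, 226]), ([0.38, 0.028, -0.002], 0.53, [336, 250])]
  flap_edge [([0.715, 0.055, 0.224], 0.65, [204, 170])]
8.5 [0.5151 0.0838 0.1936] [[0.993, -0.122, 0.0], [-0.122, -0.993, 0.0], [0.0, -0.0, -1.0]] [ 1.7 -0.1  0.4] 0.34771666681772384
```

View pics/m3wrist.png

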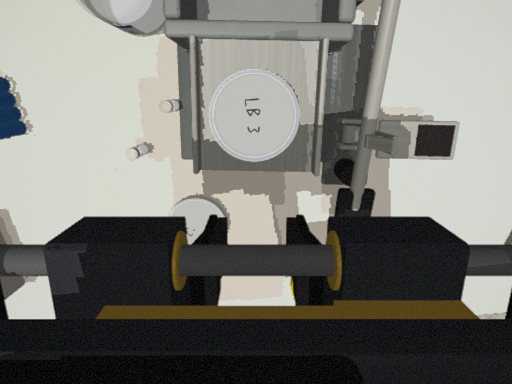

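View pics/m3side.png

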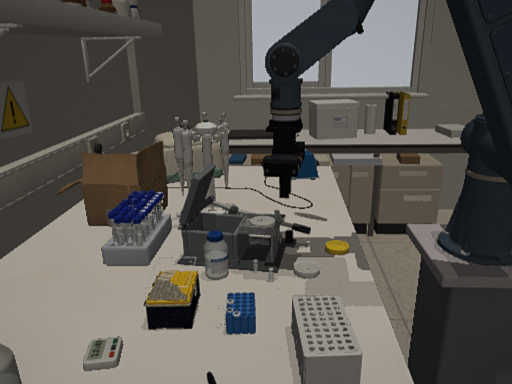

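Seen in the wrist view: the dish (254,115) lies centred between the rails (195 and 322), and the fingers (212 and 300) are in line with it. The side view shows the flap held open. Next I'll lower and push.

jog_arm(rows="0.35 0 0 0.04 0 0 0; 0.35 0 0 0.08 0 0 0; 0.35 0 0 0.12 0 0 0; 0.35 0 0 0.145 0 0 0; 0.35 0 0 0.155 0 0 0; 0.35 0 0 0.155 0 0 0; 0.35 0.01 0 0.156 0 0 0; 0.35 0.018 0 0.156 0 0 0; 0.35 0.026 0 0.156 0 0 0; 0.35 0.034 0 0.156 0 0 0; 0.35 0.042 0 0.156 0 0 0; 0.35 0.05 0 0.156 0 0 0; 0.35 0.058 0 0.156 0 0 0; 0.35 0.066 0 0.156 0 0 0; 0.35 0.074 0 0.156 0 0 0; 0.35 0.08 0 0.156 0 0 0; 0.35 0.08 0 0.156 0 0 0")

```text
time_s: 9.92
position: [0.5558, 0.0788, 0.1156]
tcp_rot: [[0.992, -0.122, 0.001], [-0.122, -0.992, -0.0], [0.001, -0.0, -1.0]]
force: [-0.5, 0.2, -0.3]
opening: 0.348
grasp_force: 0.0
```

Run:
```python
from h import *
look(['dish','flap_edge'],tag='m4')
```

```text
wrist
  dish [([0.594, 0.075, 0.09], 0.85, [256, 158])]
  flap_edge []
scene
  dish [([0.376, 0.038, 0.002], 0.73, [216, 289]), ([0.593, 0.073, 0.089], 0.41, [261, 211])]
  flap_edge [([0.713, 0.058, 0.228], 0.61, [294, 146]), ([0.596, 0.07, 0.086], 0.43, [263, 212])]
side
  dish [([0.38, 0.028, -0.002], 0.7, [336, 250]), ([0.545, 0.193, 0.003], 0.21, [272, 279])]
  flap_edge [([0.713, 0.056, 0.224], 0.56, [205, 170])]
10.37 [0.5547 0.079  0.1155] [[0.993, -0.122, -0.0], [-0.122, -0.993, 0.0], [-0.0, -0.0, -1.0]] [ 0.2 -0.5  0. ] 0.35347735910962674
```

jog_arm(rows="0.35 0.006 0 0 0 0 0; 0.35 0.014 0 0 0 0 0; 0.35 0.022 0 0 0 0 0; 0.35 0.03 0 0 0 0 0; 0.35 0.038 0 0 0 0 0; 0.35 0.046 0 0 0 0 0; 0.35 0.054 0 0 0 0 0; 0.35 0.062 0 0 0 0 0; 0.35 0.07 0 0 0 0 0; 0.35 0.078 0 0 0 0 0; 0.35 0.086 0 0 0 0 0; 0.35 0.094 0 0 0 0 0; 0.35 0.102 0 0 0 0 0; 0.35 0.11 0 0 0 0 0; 0.35 0.11 0 0 0 0 0; 0.35 0.11 0 0 0 0 0")

```text
time_s: 11.7
position: [0.6098, 0.0722, 0.1155]
tcp_rot: [[0.992, -0.122, 0.001], [-0.122, -0.992, -0.0], [0.001, -0.0, -1.0]]
force: [0.1, 0.4, -0.8]
opening: 0.347
grasp_force: 0.0
```

Run:
```python
from h import *
look(['dish','flap_edge'],tag='m5')
```

```text
wrist
  dish [([0.648, 0.069, 0.049], 0.82, [255, 146])]
  flap_edge []
scene
  dish [([0.377, 0.038, 0.001], 0.9, [216, 289]), ([0.639, 0.066, 0.051], 0.46, [275, 217])]
  flap_edge [([0.711, 0.059, 0.226], 0.67, [294, 147])]
side
  dish [([0.38, 0.026, -0.004], 0.5, [336, 250]), ([0.637, 0.07, 0.048], 0.47, [237, 238])]
  flap_edge [([0.708, 0.056, 0.226], 0.6, [207, 170])]
12.15 [0.6093 0.0723 0.1156] [[0.993, -0.122, -0.0], [-0.122, -0.993, 0.0], [-0.0, -0.0, -1.0]] [0.1 0.2 0.3] 0.3473942863488036
```

View pics/m5wrist.png

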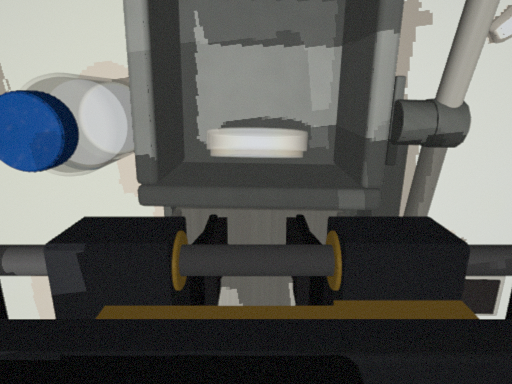

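The dish is in the box, standing on its edge just inside the front wall at (257,140) and below the rim. I'll retreat, turn back and go over the tab.

jog_arm(rows="0.35 -0.04 0 0 0 0 0; 0.35 -0.08 0 -0.05 0 0 0; 0.35 -0.119 0 -0.12 0 0 0; 0 -0.119 0.04 -0.2 0 0 -0.15; 0 -0.119 0.1 -0.2 0 0 -0.3; 0 -0.119 0.17 -0.2 0 0 -0.45; 0 -0.119 0.24 -0.2 0 0 -0.6; 0 -0.119 0.3 -0.2 0 0 -0.75; 0 -0.119 0.313 -0.2 0 0 -0.9; 0 -0.119 0.313 -0.2 0 0 -1; 0 -0.119 0.313 -0.2 0 0 -1")

```text
time_s: 13.07
position: [0.531, -0.0768, 0.2156]
tcp_rot: [[0.789, 0.615, 0.0], [0.615, -0.789, 0.0], [0.0, 0.0, -1.0]]
force: [-0.6, 0.5, -1.3]
opening: 0.009
grasp_force: 0.0
```

jog_arm(rows="0 0 0 0 0 0 -0.15; 0 0 0 0 0 0 -0.3; 0 0 0 0 0 0 -0.45; 0 0 0 0 0 0 -0.6; 0 0 0 0 0 0 -0.75; 0 0 0 0 0 0 -0.9; 0 0 0 0 0 0 -1; 0 0 0 0 0 0 -1; 0 0 0 0 0 0 -1")

```text
time_s: 13.82
position: [0.5312, -0.0753, 0.2156]
tcp_rot: [[0.125, 0.992, -0.0], [0.992, -0.125, 0.0], [0.0, -0.0, -1.0]]
force: [0.3, -0.5, -0.6]
opening: 0.001
grasp_force: 0.0
```

Run:
```python
from h import *
look(['hook_tab','dish','lever_pad'],tag='m6')
```

```text
wrist
  hook_tab [([0.532, -0.069, 0.059], 0.8, [257, 168])]
  dish [([0.38, 0.036, -0.003], 0.92, [98, 74])]
  lever_pad [([0.471, 0.002, 0.051], 0.88, [180, 97])]
scene
  hook_tab [([0.531, -0.066, 0.059], 0.73, [293, 251])]
  dish [([0.377, 0.033, -0.0], 0.63, [217, 290]), ([0.637, 0.066, 0.047], 0.42, [274, 219])]
  lever_pad [([0.545, 0.194, -0.001], 0.7, [216, 234])]
side
  hook_tab [([0.528, -0.07, 0.061], 0.65, [281, 214])]
  dish [([0.381, 0.028, -0.003], 0.69, [336, 250]), ([0.636, 0.071, 0.046], 0.59, [238, 239])]
  lever_pad [([0.577, 0.074, 0.092], 0.72, [261, 223]), ([0.468, -0.002, 0.056], 0.68, [303, 225])]
14.42 [ 0.5312 -0.0758  0.2156] [[0.122, 0.992, 0.0], [0.992, -0.122, 0.0], [0.0, 0.0, -1.0]] [ 0.1  0.1 -0.2] 0.006012152680115079
```

View pics/m6wrist.png

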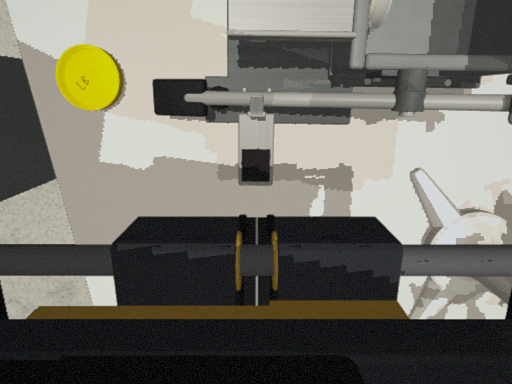

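Run:
```python
from h import *
print(np.round(capture('wrist')['mount'],3), bot.read_state()['joint_positions'])
```

```text
[[ 0.001 -0.967 -0.256  0.07 ]
 [ 1.     0.001 -0.001 -0.001]
 [ 0.001 -0.256  0.967 -0.141]
 [ 0.     0.     0.     1.   ]] [-2.00648246e+01  2.56335354e+01  9.65739807e+01  1.14670506e-03
  5.77958836e+01 -1.30318716e+01]
```

jog_arm(rows="0 0 0 0 0 0.1 0; 0 0 0 0.02 0 0.2 0; 0 0 0 0.06 0 0.3 0; 0 0 0 0.11 0 0.4 0; 0 0 0 0.16 0 0.444 0; 0 0 0 0.19 0 0.444 0; 0 0 0 0.22 0 0.444 0; 0 0 0 0.22 0 0.444 0; 0 0 0 0.22 0 0.444 0")

```text
time_s: 15.22
position: [0.5309, -0.0757, 0.1051]
tcp_rot: [[0.116, 0.992, 0.04], [0.932, -0.122, 0.34], [0.342, -0.002, -0.94]]
force: [-0.3, -0.4, 0.4]
opening: 0.004
grasp_force: 0.0
```

Run:
```python
from h import *
look(['hook_tab','lever_pad'],tag='m7')
s=bot.read_state(); print(s['position']+.022*np.array(s['tcp_rot'])[:,2], s['joint_positions'])
```

```text
wrist
  hook_tab [([0.533, -0.067, 0.059], 0.86, [260, 229])]
  lever_pad [([0.472, 0.001, 0.054], 0.92, [152, 134])]
scene
  hook_tab []
  lever_pad [([0.47, 0.006, 0.051], 0.53, [252, 256])]
side
  hook_tab [([0.531, -0.069, 0.06], 0.39, [280, 214])]
  lever_pad [([0.47, -0.001, 0.052], 0.6, [302, 227]), ([0.584, 0.153, -0.002], 0.56, [256, 272])]
15.67 [ 0.5315 -0.0758  0.1061] [[0.114, 0.993, 0.043], [0.933, -0.122, 0.339], [0.341, 0.001, -0.94]] [ 0.1 -0.6 -0.1] 0.00399778612526651
[ 0.5324025  -0.0683907   0.08543149] [-30.01146213  37.58954676 100.45567506  23.39631147  52.37758337
 -39.10758073]
```

jog_arm(rows="0 -0.007 0 0.019 0 0 0; 0 -0.014 0 0.038 0 0 0; 0 -0.017 0 0.047 0 0 0; 0 -0.019 0 0.053 0 0 0; 0 -0.021 0 0.059 0 0 0; 0 -0.023 0 0.065 0 0 0; 0 -0.026 0 0.071 0 0 0; 0 -0.028 0 0.077 0 0 0; 0 -0.03 0 0.082 0 0 0; 0 -0.032 0 0.087 0 0 0; 0 -0.032 0 0.087 0 0 0; 0 -0.032 0 0.087 0 0 0")

```text
time_s: 16.67
position: [0.5315, -0.0764, 0.0592]
tcp_rot: [[0.115, 0.992, 0.042], [0.933, -0.122, 0.339], [0.341, 0.001, -0.94]]
force: [-0.2, -3.1, 2.7]
opening: 0.01
grasp_force: 1.6
```

Run:
```python
from h import *
look(['hook_tab','lever_pad','flap_edge'],tag='m8',cams=('scene','side'))
```

```text
scene
  hook_tab [([0.531, -0.074, 0.038], 0.71, [296, 260])]
  lever_pad [([0.472, 0.003, 0.127], 0.83, [253, 228])]
  flap_edge [([0.646, 0.068, 0.169], 0.88, [276, 175])]
side
  hook_tab [([0.527, -0.076, 0.039], 0.6, [281, 220])]
  lever_pad [([0.486, -0.002, 0.176], 0.65, [297, 182])]
  flap_edge [([0.627, 0.067, 0.115], 0.78, [241, 214]), ([0.545, 0.193, 0.005], 0.73, [272, 278]), ([0.585, 0.155, -0.003], 0.26, [256, 273])]
17.07 [ 0.5315 -0.0763  0.0594] [[0.115, 0.992, 0.042], [0.933, -0.122, 0.338], [0.341, 0.001, -0.94]] [-0.9 -5.5  1.6] 0.0032396105056353305
```

The lever is free and the flap is closing. I'll release the tab by going up and to the right.

jog_arm(rows="0 0 0 0 0 0 0; 0 0 0 0 0 0 0; 0 0 0 0 0 0 0; 0 0 0 0 0 0 0; 0 0 0 0 0 0 0; 0 0 0 0 0 0 0; 0 0.01 0 -0.03 0 0 0; 0 0.02 0 -0.06 0 0 0; 0 0.01 0 -0.1 0 0 0; 0 0 0 -0.16 0 0 0; 0 0 0 -0.22 0 0 0; 0 0 0 -0.28 0 0 0; 0 0 0 -0.28 0 0 0; 0 0 0 -0.28 0 0 0; 0 0 0 -0.28 0 0 0; 0 0 0 -0.28 0 0 0")

```text
time_s: 18.4
position: [0.5239, -0.1218, 0.1893]
tcp_rot: [[0.115, 0.993, 0.038], [0.932, -0.121, 0.342], [0.344, -0.004, -0.939]]
force: [0.8, 0.2, 0.3]
opening: 0.006
grasp_force: 0.0
```

Run:
```python
from h import *
look(['hook_tab','lever_pad','flap_edge','dish','bottle','vial_a','forceps'],tag='m9',cams=('scene','side'))
```

```text
scene
  hook_tab [([0.533, -0.065, 0.058], 0.87, [293, 251])]
  lever_pad [([0.656, -0.025, 0.09], 0.7, [308, 212]), ([0.494, 0.001, 0.187], 0.49, [259, 201])]
  flap_edge [([0.625, 0.068, 0.102], 0.93, [271, 202])]
  dish [([0.378, 0.035, 0.002], 0.68, [217, 289])]
  bottle []
  vial_a [([0.548, 0.196, 0.0], 0.57, [216, 233]), ([0.587, 0.16, 0.001], 0.44, [236, 230]), ([0.687, 0.061, 0.087], 0.27, [287, 198])]
  forceps [([0.437, -0.196, 0.003], 0.66, [319, 317])]
side
  hook_tab [([0.53, -0.07, 0.06], 0.54, [280, 214])]
  lever_pad [([0.493, 0.0, 0.191], 0.86, [294, 177])]
  flap_edge [([0.628, 0.067, 0.095], 0.93, [240, 221]), ([0.53, -0.07, 0.062], 0.7, [280, 213]), ([0.572, 0.074, 0.09], 0.26, [262, 224])]
  dish [([0.379, 0.029, -0.001], 0.62, [337, 250])]
  bottle [([0.671, 0.174, -0.002], 0.77, [219, 276])]
  vial_a [([0.758, 0.05, 0.098], 0.7, [191, 217]), ([0.655, -0.023, 0.091], 0.54, [234, 210]), ([0.545, 0.197, -0.0], 0.53, [272, 281])]
  forceps [([0.443, -0.194, 0.003], 0.4, [308, 217])]
19.2 [ 0.5254 -0.1235  0.1908] [[0.115, 0.992, 0.042], [0.933, -0.122, 0.339], [0.342, 0.0, -0.94]] [ 0.4 -0.2  0.6] 0.00607989292593421
```

View pics/m9side.png

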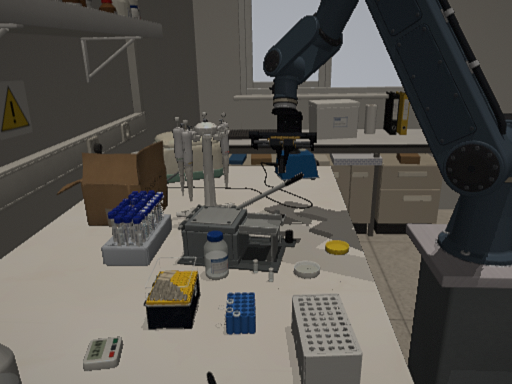

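The side view shows the flap shut at (215,218), the sill empty, the lever back up with its pad at (295,178), and everything else in place. The robot is clear, so I'll hand in.

```bash
python3 -c "
from rig import bot
print(bot.hand_in())"
```

```text
the job is handed in; nothing more can be done
None
```

The dish is in the waste box with the flap shut over it, the lever is back up, and the job was handed in at about 19 s with nothing else seen to have moved.

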